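# Empty the cut-to-length saw's catch tray into the customer's tote

### The arm

A 6-joint arm with a two-finger parallel gripper is mounted at the origin on the work surface. World frame = base frame: x ahead of the robot, y to its left, z up, the work surface at z = 0. Lengths are in m, angles in rad, forces in N, time in s.
With the tool pointing down it reaches from about 0.425 to 0.95 m from the base axis. Payload 3.5 kg.
Tool frame: the origin (TCP) lies midway between the tips of the shut fingers; the grasp point (between the pads) lies 19 mm behind it; z points along the fingers, y is the line along which they close (so a half turn about z gives the same grasp; the last joint's range is limited). The gripper opens to 85 mm and grips with 20 to 120 N. Pads are 22 mm wide; open, the fingers measure 114 mm over their backs; the gripper's body (76 mm by 85 mm) begins 54 mm behind the grasp point. The pads swing forward as they close: fully open they stand 13 mm farther back than shut.
Start: joints at [0.972, 0.286, 1.577, -0, 1.279, -0.15], TCP at [0.293, 0.608, 0.231] pointing down, gripper open.
Joint ranges: [-2.77, 2.77], [-0.9, 2.22], [0.21, 2.48], [-1.53, 4.67], [0.24, 2.81], [-2.84, 2.84]. Speed limits (rad/s): [2.79, 2.79, 3.14, 3.14, 3.14, 3.14].

### API

Orientations are given as a unit quaternion [x, y, z, w].
In Python, from plant import ctrl gives the robot as it stands.
- The arm moves only by the tool move_arm, never from a script. Its argument "plan" is a list of rows, each an object of numbers: "x", "y", "z": the shift along the tool's x, y, z in m; "yaw": the turn about the tool's z in rad; "fingers": the closure, from 0 (fully open) to 1 (shut). In form: [{"x": .., "y": .., "z": .., "yaw": .., "fingers": ..}, ...]. A call has 1 to 5 rows; each row is the pose to reach, as a shift and turn from the pose commanded when the call began, along the tool's axes at that moment; what a row does not reach only later rows make up. A row lasts 1/10 s, in which the tool goes at most 50 mm and 8.59 degrees, less where a joint would pass 70% of its speed; a pose out of reach is approached as far as the arm can. A call with a gripper value outside its range is refused whole. The fingers move at their own pace and stop on an object; "force" is the grip in N (left out, the last holds). Time passes only in rows, so rows that repeat a pose let the fingers close. It gives the time, the measured TCP pose, the force, the opening and the grip force at its end, in the units of the state.
- ctrl.get_state(): the state, without advancing time (a new reading comes with each control period).
- ctrl.read_camera(name): name is "scene" or "top"; returns the picture (384x512x3 uint8, red, green, blue); there is no depth.
- ctrl.camera_model(name): a dict with "intrinsics" (3x3 intrinsics, pixels), "distortion" ([k1, k2, p1, p2, k3] as OpenCV has them; the pictures are not rectified), "cam_to_world" (4x4, takes a point from camera to world coordinates). Camera axes: x right, y up, looking along -z (the intrinsics and any distortion apply to the point x, -y, -z); pixel columns grow to the right and rows downward; lengths in m; the calibration is good to about 2 mm. A picture is of the moment at which its call begins. camera_model takes no time and is no camera call.
- ctrl.sign_off(): hands the job in; it is judged then, once.
The state is a dict: "time": time; "qpos": joint angles; "dq": joint speeds; "joint_efforts": joint torques, N m; "eef_pos": TCP position; "tcp_rot": TCP orientation; "contact_force": force on the tool from outside, world axes, zero at the start; "wrist_torque": the same for the moment, N m; "opening": opening from 0.0 (shut) to 1.0 (fully open); "finger_force": force on a finger pad.
Only numpy, scipy, OpenCV 4.12 (cv2) and the standard library are available. Lean on these libraries where they do the work, as an engineer would, in place of code of your own. Each camera call takes 0.05 s, during which the arm holds its last target. There are 200 camera calls.

### The job

A long square-ended tail piece has come down the saw's chute and lies across the three finished fence pales in the catch tray: first lift it off and put it inside the wooden offcut crate, with the pales still in the tray. Then collect all three pointed pales into the grey tote, each set down (not dropped) flat on the tote's floor and lying along the tote's long side, not on one another or on the carton of screws already in there. Leave the carton and the other things on the bench where they are.

Things in the scene. Friction and masses are not known exactly. Their poses are not given: they have to be found in the camera images.
- pale1: finished fence pale: flat timber board 150 mm long (x), 44 wide (y), 20 thick (z), about 75 g; its +x end is cut to a 90 degree point (last 22 mm), the other end is square. Origin: middle of its underside. Lies flat on the tray floor, its x within 11 degrees of the tray's -y, square end often under the chute. The three pales are alike, about 90 mm apart along the tray's x.
- pale2: the middle one of the three finished pales, same as pale1
- pale3: the third finished pale, same as pale1
- tail: tail piece of the batten (offcut): same timber and section as the pales (44 wide in y, 20 thick in z) but 190 mm long (x) and square at both ends, 95 g. Origin at the middle of its underside. Lies flat on top of the pales, across them, roughly along the tray's x.
- tray: fixed sheet-metal catch tray, open topped, 320 mm (x) by 270 mm (y) outside, walls 4 mm thick and 40 mm high, floor 4 mm thick. Origin at the centre of its underside, z up; its +y side is towards the saw, whose sheet-steel chute (260 mm wide, side flanges 15 mm high) comes in over the +y wall, rising from its lip towards the saw at 18 degrees.
- chute_lip (a point): middle of the top of the lower lip of the saw's chute, which reaches over the tray's +y wall, about 50 mm in. The lip is a straight edge 260 mm long, along this point's x (within 4 degrees of the tray's x); point y runs up the chute to the saw. Its underside is about 50 mm above the tray floor: what lies beyond the lip (+y) is under the chute and must be drawn out before lifting.
- tote: fixed grey plastic tote, open topped, 400 mm (x, its long side) by 300 mm (y) outside, 384 by 284 mm clear inside, 65 mm high, floor 4 mm thick. Origin at the centre of its underside.
- carton: carton of screws standing in the tote: 80 mm (x) by 60 (y) by 50 high, about 0.5 kg. Origin at the centre of its underside. Stays where it is.
- crate: fixed wooden offcut crate, open topped, 250 mm (x) by 180 mm (y) outside, 66 mm high, walls 10 mm, floor 10 mm thick, 14 mm corner posts inside; a loose 60 x 44 x 20 mm stub of batten lies in it and does not matter. Origin at the centre of its underside.
- pots: two nested upturned terracotta pots standing on the bench, 110 mm across, 140 mm high; origin at the centre of the underside. Leave alone.
- saucers: stack of terracotta saucers, 106 mm across, 52 mm high; origin under its centre. Leave alone.
- tape: black tape measure, 70 x 42 mm, 67 mm high; origin under its centre. Leave alone.
- glue: glue bottle, 64 mm across, 170 mm high; origin under its centre. Leave alone.
- filler: jar of filler, 64 mm across, 70 mm high; origin under its centre. Leave alone.
There are look-alikes about, which are no part of the job. What is shaped like the tail but orange is not meant.

How it is judged:
By the outcome, as a careful person would: the job done as asked, in the order asked, and still so for the second after the job is handed in, with the robot touching nothing.
It also fails if it takes over 72 s, if anything falls off the work surface, if the arm or the gripper's body presses on something with over 40 N, if the wrist force passes 120 N, or if a joint passes its speed limit or range.

## Working session

There is one attempt and no reset: what is moved stays moved. The work goes in short steps, Python scripts to look and compute and a tool call to move; the robot and the scene stay as the last step left them, time stands still between calls to the robot, and variables do not carry over. Pictures are saved under pics/ and viewed, at most 10 in all, crops included, and the job is handed in when it is done.

Besides the shell and the picture viewer there is one more tool, called after "Emit:" as a command line: name --argument value ..., lists and objects as JSON in quotes. move_arm: Moves the arm, as the interface text tells. Its arguments: {"type":"object","properties":{"plan":{"type":"array"},"force":{"type":"number"}},"required":["plan"]}

```bash
ls; mkdir -p pics; python3 - <<'E'
from plant import ctrl
import cv2
for n in("scene","top"):
    im=ctrl.read_camera(n); cv2.imwrite(f"pics/{n}0.png",cv2.resize(im[:,:,::-1],(800,600),interpolation=cv2.INTER_CUBIC)); cv2.imwrite(f"{n}0.png",im[:,:,::-1])
    m=ctrl.camera_model(n);print(m)
print(ctrl.get_state())
E
```

```text
pics
{'intrinsics': array([[390.72945948,   0.        , 258.76423413],
       [  0.        , 390.72945948, 189.89594995],
       [  0.        ,   0.        ,   1.        ]]), 'distortion': array([-0.01754209,  0.        ,  0.        ,  0.        ,  0.        ]), 'cam_to_world': array([[ 0.25795885, -0.72417549,  0.63955226,  1.39371129],
       [ 0.96606441,  0.20244285, -0.16042586, -0.11404294],
       [-0.01329631,  0.65923194,  0.75182209,  1.15400837],
       [ 0.        ,  0.        ,  0.        ,  1.        ]])}
{'intrinsics': array([[449.38901746,   0.        , 250.66853909],
       [  0.        , 449.38901746, 192.87859494],
       [  0.        ,   0.        ,   1.        ]]), 'distortion': array([-0.12336611,  0.        ,  0.        ,  0.        ,  0.        ]), 'cam_to_world': array([[ 0.00410668,  0.99222056, -0.12442463,  0.29944225],
       [-0.99978936,  0.00657604,  0.01944199,  0.1085376 ],
       [ 0.02010896,  0.12431858,  0.99203857,  1.37526626],
       [ 0.        ,  0.        ,  0.        ,  1.        ]])}
{'time': 0.1, 'qpos': array([ 9.72017299e-01,  2.87106554e-01,  1.57807088e+00,  1.21176788e-05,
        1.27859891e+00, -1.49982988e-01]), 'dq': array([ 0.0006298 , -0.00185058, -0.00407351, -0.00135499,  0.00156203,
        0.00104052]), 'joint_efforts': array([ 1.33682166e-03, -4.07296622e+01, -2.93701869e+01, -1.30343833e-04,
        3.45580760e-03, -2.35085372e-05]), 'eef_pos': array([0.29248241, 0.60766437, 0.23004404]), 'tcp_rot': array([ 2.22521090e-01,  9.74927265e-01, -1.01409441e-03, -4.04681474e-04]), 'contact_force': array([ 0.5101115 , -0.45868774, -0.53133288]), 'wrist_torque': array([ 0.00395008, -0.01400111,  0.00247093]), 'finger_force': 0.0, 'opening': 1.0023425076083932}
```

View pics/scene0.png

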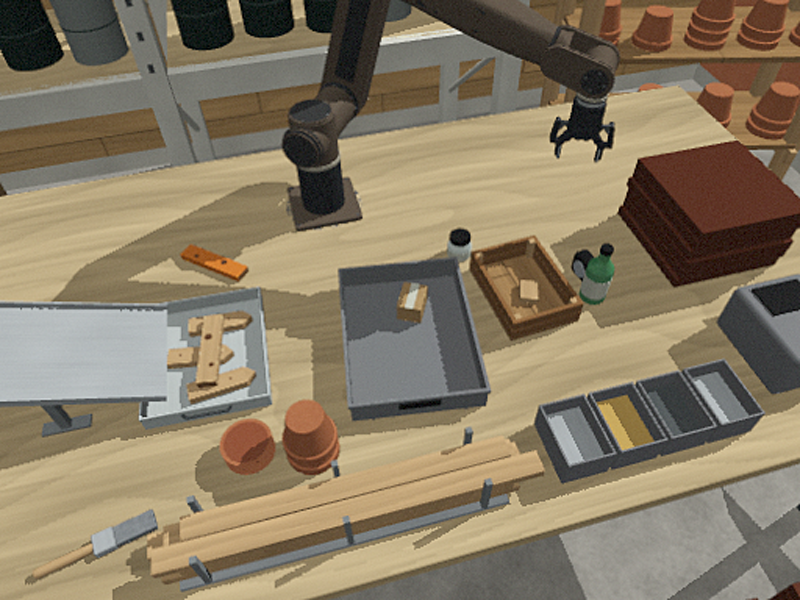

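View pics/top0.png

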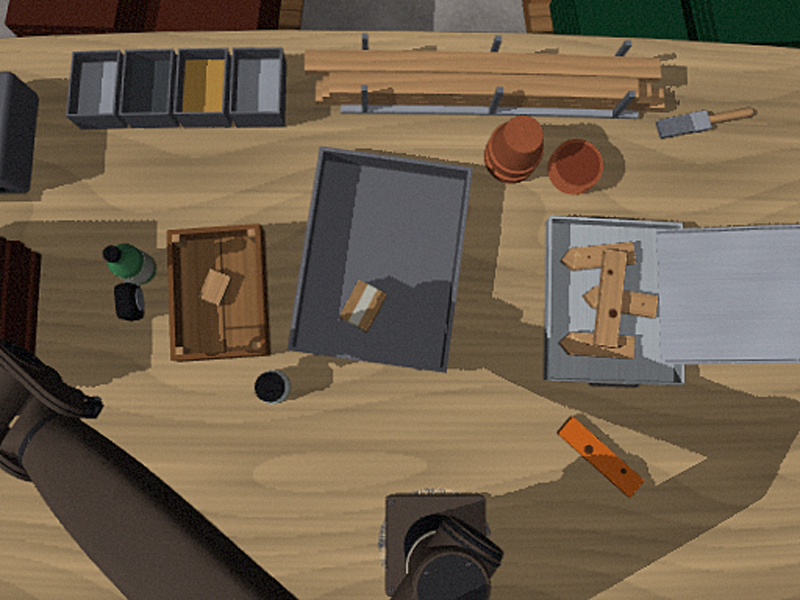

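The top view shows the tail at about (610,298) lying over the pales (600,257), (620,300) and (598,345), with the chute lip at x≈657. The tote with its carton is at (380,260), the crate at (217,290), and the orange look-alike at (600,455). The scene view shows the tail at (208,348) and the look-alike at (215,262). The natural-timber, square-ended piece lying across the pales is the tail; the orange one is not. One enlarged crop will confirm this.

```bash
cat > h.py <<'E'
import numpy as np, cv2, json
from plant import ctrl
class C:
    def __init__(s,n):
        m=ctrl.camera_model(n); s.K=m["intrinsics"]; s.d=m["distortion"]; s.T=np.array(m["cam_to_world"])
    def ray(s,p):
        q=cv2.undistortPoints(np.array(p,float).reshape(-1,1,2),s.K,s.d).reshape(-1,2)
        v=np.c_[q[:,0],-q[:,1],-np.ones(len(q))]@s.T[:3,:3].T
        return s.T[:3,3],v
    def atz(s,p,z):
        o,v=s.ray(p); return o+v*((z-o[2])/v[:,2])[:,None]
    def proj(s,X):
        X=np.atleast_2d(X); R=s.T[:3,:3]; F=np.diag([1,-1,-1.])
        Rw=F@R.T; return cv2.projectPoints(X.reshape(-1,1,3),cv2.Rodrigues(Rw)[0],-Rw@s.T[:3,3],s.K,s.d)[0].reshape(-1,2)
S,T=C("scene"),C("top")
def tri(pt,ps):
    o1,v1=T.ray(pt);o2,v2=S.ray(ps);out=[]
    for a,b in zip(v1,v2):
        t=np.linalg.lstsq(np.c_[a,-b],o2-o1,rcond=None)[0]
        p,q=o1+t[0]*a,o2+t[1]*b
        out.append(np.r_[(p+q)/2,np.linalg.norm(p-q)])
    return np.array(out)
def crop(im,x0,y0,x1,y1,k): return cv2.resize(im[y0:y1,x0:x1],None,fx=k,fy=k,interpolation=cv2.INTER_CUBIC)
E
python3 - <<'E'
from h import *
t=cv2.imread("top0.png");s=cv2.imread("scene0.png")
a=crop(t,345,135,445,250,5)   # 500x575 
cv2.imwrite("pics/a.png",crop(t,345,135,445,250,5.2))
cv2.imwrite("pics/b.png",crop(s,85,180,180,275,6))
E
```

```text
(no output)
```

View pics/a.png

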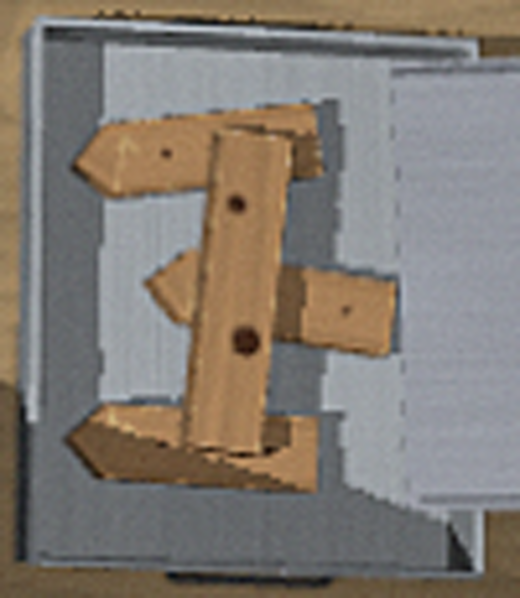

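View pics/b.png

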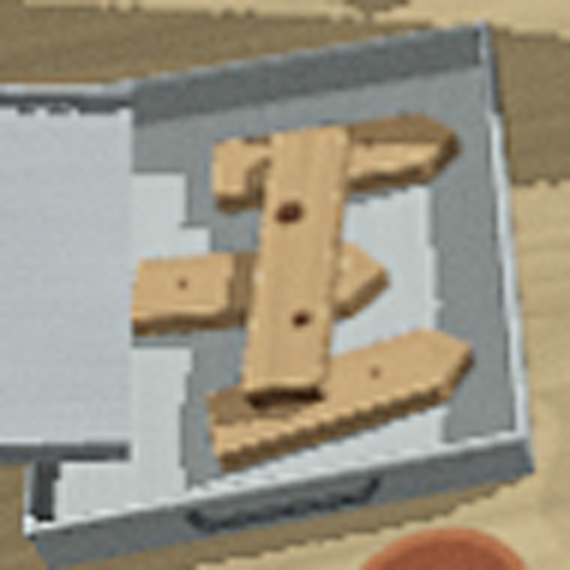

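The crops confirm it: the tail is natural timber, square at both ends, with top-view crop corners at (215,128), (291,137), (262,453) and (185,448). It rests on three pointed pales. Their tips are at (73,163), (147,283) and (66,438), and the middle pale's square end sits at the chute lip (x≈398).

```bash
cat > fit.py <<'E'
from h import *
from scipy.optimize import least_squares
def ct(p): return np.array([345,135])+(np.array(p,float)+.5)/5.2-.5
def cs(p): return np.array([85,180])+(np.array(p,float)+.5)/6-.5
def f8(p): return (np.array(p,float)+.5)/1.5625-.5
def place(P,M):
    c,s=np.cos(P[3]),np.sin(P[3]); M=np.array(M)
    return np.c_[P[0]+c*M[:,0]-s*M[:,1],P[1]+s*M[:,0]+c*M[:,1],np.full(len(M),P[2])]
def fit(name,mt,pt,ms,ps,g):
    f=lambda P:np.r_[(T.proj(place(P,mt))-pt).ravel(),(S.proj(place(P,ms))-ps).ravel()]
    r=least_squares(f,g,loss="soft_l1"); print(name,np.round(r.x,4),"yawdeg",round(np.degrees(r.x[3]),1),"max px",round(abs(f(r.x)).max(),2)); return r.x
E
cat > m1.py <<'E'
from fit import *
h=[(-.095,-.022),(-.095,.022),(.095,.022),(.095,-.022)]  # tail +x ~ world +x
fit("tail",h,ct([(262,453),(185,448),(215,128),(291,137)]),h,cs([(272,130),(350,127),(322,386),(245,388)]),[.5,-.3,.044,0])
# pale: +x ~ world +y. model (-75,+22)= low world x, square end;(-75,-22)=high world x
p=[(.075,0),(-.075,.022),(-.075,-.022)]
fit("hi",p,ct([(73,163),(322,178),(318,103)]),p,cs([(472,352),(208,393),(215,428)]),[.5,-.3,.024,1.57])
fit("mid",p,ct([(147,283),(389,355),(397,282)]),p[:1],cs([(387,277)]),[.5,-.3,.024,1.57])
fit("lo",p,ct([(66,438),(317,490),(318,418)]),p,cs([(458,148),(215,145),(218,185)]),[.5,-.3,.024,1.57])
def R(a,b): return [(a,b),(a,-b),(-a,-b),(-a,b)]  # hi x+y, hi x -y, lo -y, lo +y  (world-ish order)
r=R(.15,.2)
fit("tote(x=longside~worldx if 0)",R(.2,.15),f8([(320,148),(471,168),(446,371),(289,349)]),R(.2,.15),f8([(489,388),(350,410),(340,268),(459,261)]),[.5,.1,.065,0])
fit("crate",R(.125,.09),f8([(167,230),(262,225),(270,357),(172,361)]),R(.125,.09),f8([(581,300),(515,325),(471,250),(535,236)]),[.5,.3,.066,0])
q=R(.135,.16)
fit("tray(yaw of tray-y-dim as x)",[R(.135,.16)[i] for i in range(0)] or R(.16,.135),ct([(30,20),(480,42),(482,572),(22,560)]),[R(.16,.135)[i] for i in(0,1,3)],cs([(530,435),(28,522),(487,25)]),[.5,-.3,.04,0])
print("lip",tri(ct([(392,72),(408,495)]),cs([(130,443),(132,100)])))
E
python3 m1.py
python3 - <<'E'
from h import *
t=cv2.imread("top0.png");s=cv2.imread("scene0.png")
a=crop(t,182,92,306,240,3.2);b=crop(s,215,160,320,270,3.7)
H=max(a.shape[0],b.shape[0])
pad=lambda i:cv2.copyMakeBorder(i,0,H-i.shape[0],0,0,0)
c=np.hstack([pad(a),pad(b)]);print(c.shape,a.shape);cv2.imwrite("pics/c.png",c)
E
```

```text
tail [ 0.4767 -0.3422  0.0464 -0.1326] yawdeg -7.6 max px 0.82
hi [ 0.5631 -0.3262  0.0268  1.6519] yawdeg 94.6 max px 4.05
mid [ 0.4744 -0.3723  0.0167  1.4335] yawdeg 82.1 max px 0.57
lo [ 0.3871 -0.3184  0.0249  1.4961] yawdeg 85.7 max px 2.28
tote(x=longside~worldx if 0) [ 0.5506  0.104   0.058  -0.134 ] yawdeg -7.7 max px 3.21
crate [0.4797 0.4151 0.0645 0.0703] yawdeg 4.0 max px 2.23
tray(yaw of tray-y-dim as x) [ 0.474  -0.3534  0.0459 -0.0371] yawdeg -2.1 max px 1.55
lip [[ 6.03228898e-01 -4.32764935e-01  6.94029651e-02  3.05598978e-04]
 [ 3.55583750e-01 -4.28365531e-01  7.50371819e-02  1.35470318e-03]]
(474, 785, 3) (474, 397, 3)
```

View pics/c.png

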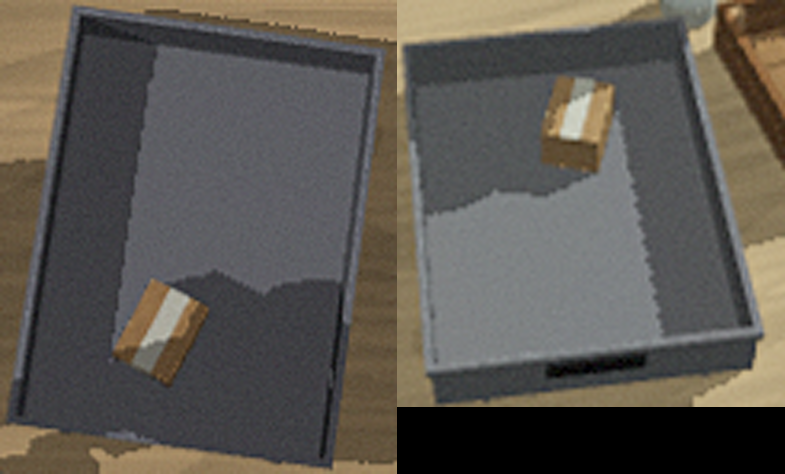

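The wider crop shows the tote, with the carton low-left at (160,332). The fits agree with the given sizes and heights: tail top at 46 mm and pale tops at about 25 mm. I'll start the transit and refine the fit on the way.

Emit:
move_arm --plan '[{"x": -0.037,"y": -0.032,"fingers": 0.2},{"x": -0.075,"y": -0.063,"fingers": 0.2},{"x": -0.112,"y": -0.095,"fingers": 0.2},{"x": -0.15,"y": -0.126,"fingers": 0.2},{"x": -0.187,"y": -0.158,"fingers": 0.2}]' --force 50

```text
validation failed for argument at $.pl...
```

Emit:
move_arm --plan '[{"x": -0.037,"y": -0.032,"fingers": 0.2},{"x": -0.075,"y": -0.063,"fingers": 0.2},{"x": -0.112,"y": -0.095,"fingers": 0.2},{"x": -0.15,"y": -0.126,"fingers": 0.2},{"x": -0.187,"y": -0.158,"fingers": 0.2}]'

```text
validation failed for argument at $.pl...
```

```bash
cat >> h.py <<'E'
def go(x,y,z,phi):
    st=ctrl.get_state(); from scipy.spatial.transform import Rotation as Ro
    R=Ro.from_quat(st["tcp_rot"]).as_matrix(); p=np.array(st["eef_pos"])
    ph=np.degrees(np.arctan2(R[1,1],R[0,1])); d=R.T@(np.array([x,y,z])-p)
    dy=(phi-ph+180)%360-180
    print("t",round(st["time"],2),"tcp",p.round(4),"phi",round(ph,2),"| shift",d.round(4),"yaw",round(-np.radians(dy),3),"| q1,q6",np.degrees(st["qpos"][[0,5]]).round(1),"F",np.round(st["contact_force"],1),"open",round(st["opening"],3))
E
cat > sil.py <<'E'
from fit import *
from scipy.optimize import minimize
from scipy.spatial import ConvexHull
PALE=np.array([(.075,0),(.053,.022),(-.075,.022),(-.075,-.022),(.053,-.022)])
def BOX(a,b): return np.array([(a,b),(-a,b),(-a,-b),(a,-b)])/2
def mask(im,poly,sat=60):
    hsv=cv2.cvtColor(im,cv2.COLOR_BGR2HSV); m=((hsv[...,1]>sat)&(hsv[...,0]<30)).astype(np.float32)
    r=np.zeros(im.shape[:2],np.uint8); cv2.fillPoly(r,[np.round(poly).astype(np.int32)],1); return m,r
def hulls(cam,objs):
    K=6; acc=None; out=np.zeros((384*1,512),np.float32)
    polys=[]
    for M,z0,z1,P in objs:
        pts=np.r_[cam.proj(place([P[0],P[1],z0,P[2]],M)),cam.proj(place([P[0],P[1],z1,P[2]],M))]
        polys.append(pts[ConvexHull(pts).vertices])
    al=np.vstack(polys); o=np.floor(al.min(0)-2).astype(int); e=np.ceil(al.max(0)+3).astype(int)
    big=np.zeros(((e[1]-o[1])*K,(e[0]-o[0])*K),np.uint8)
    for p in polys: cv2.fillPoly(big,[np.round((p-o+.5)*K-.5).astype(np.int32)],255)
    s=cv2.resize(big,(e[0]-o[0],e[1]-o[1]),interpolation=cv2.INTER_AREA)/255.
    out[o[1]:e[1],o[0]:e[0]]=s; return out
def silfit(objs,views,names):
    x0=np.ravel([o[3] for o in objs])
    sc=np.tile([.004,.004,.05],len(objs))
    def mk(v): return [(o[0],o[1],o[2],v[3*i:3*i+3]) for i,o in enumerate(objs)]
    def f(u):
        ob=mk(x0+u*sc); return sum((np.abs(hulls(c,ob)-m)*r).sum() for c,m,r in views)
    u=np.zeros(len(x0))
    for _ in range(2): u=minimize(f,u,method="Powell",options=dict(xtol=.01,ftol=1e-4)).x
    print("cost",f(np.zeros_like(u)).round(),"->",f(u).round(1),"px of",sum((m*r).sum() for c,m,r in views))
    v=x0+u*sc
    for i,n in enumerate(names): print(n,v[3*i:3*i+2].round(4),"yaw",np.degrees(v[3*i+2]).round(1))
    return v
PT=ct([(45,45),(389,70),(403,490),(440,545),(40,545)]); PS=cs([(137,95),(475,45),(510,425),(40,520),(132,440)])
E
cat > m2.py <<'E'
from sil import *
t=cv2.imread("top0.png");s=cv2.imread("scene0.png")
V=[(T,*mask(t,PT)),(S,*mask(s,PS))]
dbg=[np.where(r>0,(m*255),80).astype(np.uint8) for c,m,r in V]
cv2.imwrite("dbg.png",np.hstack([crop(dbg[0],345,135,445,250,4),cv2.resize(crop(dbg[1],85,180,180,275,4),(380,460))]))
silfit([(PALE,.004,.024,[.563,-.326,1.65]),(PALE,.004,.024,[.474,-.372,1.43]),(PALE,.004,.024,[.387,-.318,1.5]),(BOX(.19,.044),.024,.044,[.477,-.342,-.13])],V,["hi","mid","lo","tail"])
ft=lambda p:np.array([182,92])+(np.array(p,float)+.5)/3.2-.5
fs=lambda p:np.array([215,160])+(np.array(p,float)-[397,0]+.5)/3.7-.5
R=lambda a,b:[(a,b),(a,-b),(-a,-b),(-a,b)]
fit("tote",R(.2,.15),ft([(75,8),(382,50),(330,467),(8,420)]),R(.2,.15),fs([(762,335),(427,368),(404,45),(684,18)]),[.55,.1,.065,-.13])
W=[(T,*mask(t,ft([(90,250),(230,250),(230,410),(90,400)]))),(S,*mask(s,fs([(510,60),(640,60),(640,190),(510,190)])))]
silfit([(BOX(.08,.06),.004,.054,[.48,.12,.9])],W,["carton"])
silfit([(BOX(.08,.06),.004,.054,[.48,.12,-.6])],W,["carton alt"])
print("stub",T.atz(f8([(215,287)]),.03))
print("bottle,pots,filler",T.atz(f8([(124,259)]),.17),T.atz(f8([(520,140)]),.14),T.atz(f8([(270,387)]),.07))
go(.432,-.336,.15,82.4)
E
python3 m2.py
```

```text
cost 373.0 -> 283.1 px of 4116.0
hi [ 0.5629 -0.3283] yaw 96.4
mid [ 0.4736 -0.3708] yaw 81.5
lo [ 0.3866 -0.3198] yaw 85.9
tail [ 0.4742 -0.3448] yaw -7.9
tote [ 0.5496  0.1037  0.0632 -0.1376] yawdeg -7.9 max px 1.82
cost 893.0 -> 595.9 px of 710.0
carton [0.4588 0.1373] yaw 44.9
cost 809.0 -> 339.4 px of 710.0
carton alt [0.4589 0.1387] yaw -27.2
stub [[0.49457202 0.42598722 0.03      ]]
bottle,pots,filler [[0.5232994  0.55793091 0.17      ]] [[ 0.7579673  -0.15185548  0.14      ]] [[0.30257652 0.30789393 0.07      ]]
t 0.1 tcp [0.2925 0.6077 0.23  ] phi 64.29 | shift [-0.5352 -0.7895  0.0816] yaw -0.316 | q1,q6 [55.7 -8.6] F [ 0.5 -0.5 -0.5] open 1.002
```

Emit:
move_arm --plan '[{"x": -0.037,"y": -0.032,"z": 0,"yaw": 0,"fingers": 0.2},{"x": -0.075,"y": -0.063,"z": 0,"yaw": 0,"fingers": 0.2},{"x": -0.112,"y": -0.095,"z": 0,"yaw": 0,"fingers": 0.2},{"x": -0.15,"y": -0.126,"z": 0,"yaw": 0,"fingers": 0.2},{"x": -0.187,"y": -0.158,"z": 0,"yaw": 0,"fingers": 0.2}]' --force 50

```text
time: 0.6
eef_pos: [0.393, 0.3827, 0.2308]
tcp_rot: [0.222, 0.975, -0.0, -0.0]
contact_force: [0.7, 1.2, 0.5]
opening: 0.802
finger_force: 0.0
```

View dbg.png

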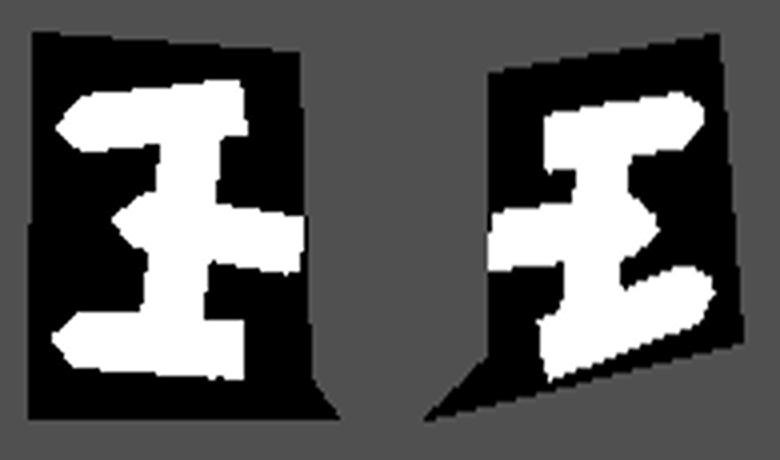

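The masks show the tail and three pales cleanly separated from the tray. The move call needs all five keys in each row.

Emit:
move_arm --plan '[{"x": -0.037,"y": -0.032,"z": 0,"yaw": 0,"fingers": 0.2},{"x": -0.075,"y": -0.063,"z": 0,"yaw": 0,"fingers": 0.2},{"x": -0.112,"y": -0.095,"z": 0,"yaw": 0,"fingers": 0.2},{"x": -0.15,"y": -0.126,"z": 0,"yaw": 0,"fingers": 0.2},{"x": -0.187,"y": -0.158,"z": 0,"yaw": 0,"fingers": 0.2}]'

```text
time: 1.1
eef_pos: [0.4929, 0.1593, 0.2311]
tcp_rot: [0.223, 0.975, 0.0, -0.0]
contact_force: [0.6, 1.0, 0.3]
opening: 0.799
finger_force: 0.0
```

Emit:
move_arm --plan '[{"x": -0.015,"y": -0.046,"z": 0,"yaw": 0,"fingers": 0.2},{"x": -0.031,"y": -0.092,"z": 0,"yaw": 0,"fingers": 0.2},{"x": -0.046,"y": -0.138,"z": 0,"yaw": -0.1,"fingers": 0.2},{"x": -0.062,"y": -0.184,"z": 0,"yaw": -0.22,"fingers": 0.2},{"x": -0.078,"y": -0.23,"z": 0,"yaw": -0.32,"fingers": 0.2}]'

```text
time: 1.6
eef_pos: [0.4623, -0.0814, 0.231]
tcp_rot: [0.062, 0.998, 0.0, -0.0]
contact_force: [0.4, 0.2, 0.6]
opening: 0.797
finger_force: 0.0
```

```bash
python3 -c "
from h import *
go(.433,-.338,.10,82.2)"
```

```text
t 1.6 tcp [ 0.4623 -0.0814  0.231 ] phi 82.89 | shift [-0.0027 -0.2582  0.131 ] yaw 0.012 | q1,q6 [ -22.4 -105.3] F [0.4 0.2 0.6] open 0.797
```

Emit:
move_arm --plan '[{"x": 0,"y": -0.05,"z": 0,"yaw": 0.01,"fingers": 0.2},{"x": 0,"y": -0.1,"z": 0.02,"yaw": 0.01,"fingers": 0.2},{"x": -0.001,"y": -0.145,"z": 0.045,"yaw": 0.01,"fingers": 0.2},{"x": -0.002,"y": -0.19,"z": 0.07,"yaw": 0.01,"fingers": 0.2},{"x": -0.002,"y": -0.235,"z": 0.095,"yaw": 0.01,"fingers": 0.2}]'

```text
time: 2.1
eef_pos: [0.4352, -0.3077, 0.1393]
tcp_rot: [0.07, 0.998, 0.0, 0.0]
contact_force: [1.0, 1.2, 0.1]
opening: 0.803
finger_force: 0.0
```

Emit:
move_arm --plan '[{"x": 0,"y": -0.012,"z": 0.02,"yaw": 0,"fingers": 0.2},{"x": 0,"y": -0.024,"z": 0.036,"yaw": 0,"fingers": 0.2},{"x": 0,"y": -0.024,"z": 0.036,"yaw": 0,"fingers": 0.2}]'

```text
time: 2.4
eef_pos: [0.4306, -0.3295, 0.1012]
tcp_rot: [0.07, 0.998, 0.002, -0.002]
contact_force: [0.6, 0.5, -0.0]
opening: 0.803
finger_force: 0.0
```

```bash
python3 -c "
from h import *
go(.432,-.339,.018,82.2)
cv2.imwrite('pics/d.png',crop(ctrl.read_camera('scene')[:,:,::-1],85,160,215,260,6))"
```

```text
t 2.4 tcp [ 0.4306 -0.3295  0.1012] phi 81.92 | shift [-0.0031 -0.0095  0.0831] yaw -0.005 | q1,q6 [ -48.1 -130.1] F [ 0.6  0.5 -0. ] open 0.803
```

View pics/d.png

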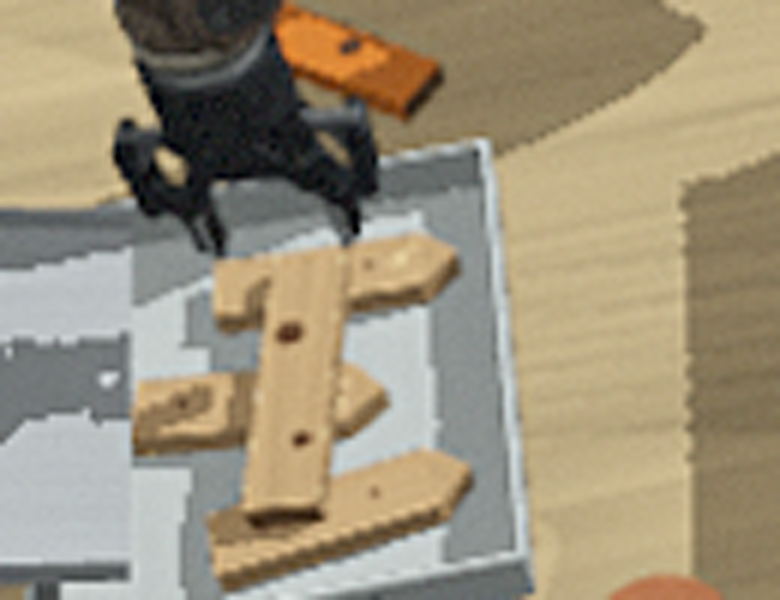

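The scene crop shows the open gripper above the lo–mid gap of the tail (fingers at (210,240) and (350,230)). I'll let it settle before descending, since the measured pose may lag.

Emit:
move_arm --plan '[{"x": 0,"y": 0,"z": 0,"yaw": 0,"fingers": 0.2},{"x": 0,"y": 0,"z": 0,"yaw": 0,"fingers": 0.2}]'

```text
time: 2.65
eef_pos: [0.4333, -0.3296, 0.1056]
tcp_rot: [0.069, 0.998, -0.001, 0.001]
contact_force: [0.4, 0.8, 0.1]
opening: 0.798
finger_force: 0.0
```

```bash
python3 -c "
from h import *
go(.432,-.339,.018,82.2)"
```

```text
t 2.65 tcp [ 0.4333 -0.3296  0.1056] phi 82.11 | shift [ 0.0002 -0.0094  0.0877] yaw -0.002 | q1,q6 [ -47.9 -130. ] F [0.4 0.8 0.1] open 0.798
```

Emit:
move_arm --plan '[{"x": 0,"y": -0.009,"z": 0.02,"yaw": 0,"fingers": 0.2},{"x": 0,"y": -0.009,"z": 0.045,"yaw": 0,"fingers": 0.2},{"x": 0,"y": -0.009,"z": 0.07,"yaw": 0,"fingers": 0.2},{"x": 0,"y": -0.009,"z": 0.088,"yaw": 0,"fingers": 0.2},{"x": 0,"y": -0.009,"z": 0.088,"yaw": 0,"fingers": 0.2}]'

```text
time: 3.15
eef_pos: [0.4304, -0.3368, 0.0146]
tcp_rot: [0.069, 0.998, 0.002, -0.002]
contact_force: [0.0, 0.2, 0.6]
opening: 0.798
finger_force: 0.0
```

Emit:
move_arm --plan '[{"x": 0,"y": 0,"z": 0,"yaw": 0,"fingers": 0.3},{"x": 0,"y": 0,"z": 0,"yaw": 0,"fingers": 0.5},{"x": 0,"y": 0,"z": 0,"yaw": 0,"fingers": 0.8},{"x": 0,"y": 0,"z": 0,"yaw": 0,"fingers": 0.8},{"x": 0,"y": 0,"z": 0,"yaw": 0,"fingers": 0.8}]' --force 50

```text
time: 3.65
eef_pos: [0.4326, -0.3399, 0.0186]
tcp_rot: [0.069, 0.998, -0.001, 0.001]
contact_force: [0.0, 1.5, 6.9]
opening: 0.505
finger_force: 52.2
```

Emit:
move_arm --plan '[{"x": 0,"y": 0,"z": -0.01,"yaw": 0,"fingers": 0.8},{"x": 0,"y": 0,"z": -0.03,"yaw": 0,"fingers": 0.8},{"x": 0,"y": 0,"z": -0.06,"yaw": 0,"fingers": 0.8},{"x": 0,"y": 0,"z": -0.1,"yaw": 0,"fingers": 0.8},{"x": 0,"y": 0,"z": -0.14,"yaw": 0,"fingers": 0.8}]'

```text
time: 4.15
eef_pos: [0.4305, -0.338, 0.1573]
tcp_rot: [0.069, 0.998, 0.001, -0.001]
contact_force: [1.2, -0.8, -1.2]
opening: 0.508
finger_force: 51.2
```

```bash
python3 - <<'E'
from sil import *
go(.5,.15,.23,94)
t=ctrl.read_camera("top")[:,:,::-1].copy();s=ctrl.read_camera("scene")[:,:,::-1].copy()
cv2.imwrite("top1.png",t);cv2.imwrite("scene1.png",s)
E
```

```text
t 4.15 tcp [ 0.4305 -0.338   0.1573] phi 82.04 | shift [-0.0011  0.493  -0.0722] yaw -0.209 | q1,q6 [ -48.7 -130.8] F [ 1.2 -0.8 -1.2] open 0.508
```

Emit:
move_arm --plan '[{"x": 0,"y": 0.03,"z": -0.03,"yaw": 0,"fingers": 0.8},{"x": 0,"y": 0.075,"z": -0.045,"yaw": 0,"fingers": 0.8},{"x": 0,"y": 0.123,"z": -0.05,"yaw": 0,"fingers": 0.8},{"x": 0,"y": 0.172,"z": -0.05,"yaw": 0,"fingers": 0.8},{"x": 0,"y": 0.22,"z": -0.05,"yaw": 0,"fingers": 0.8}]'

```text
time: 4.75
eef_pos: [0.4611, -0.1188, 0.206]
tcp_rot: [0.07, 0.998, 0.0, -0.0]
contact_force: [1.4, -0.1, -0.4]
opening: 0.501
finger_force: 51.4
```

Emit:
move_arm --plan '[{"x": 0,"y": 0.049,"z": 0,"yaw": 0,"fingers": 0.8},{"x": 0,"y": 0.098,"z": 0,"yaw": 0,"fingers": 0.8},{"x": 0,"y": 0.147,"z": 0,"yaw": 0,"fingers": 0.8},{"x": 0,"y": 0.196,"z": 0,"yaw": -0.1,"fingers": 0.8},{"x": 0,"y": 0.245,"z": 0,"yaw": -0.2,"fingers": 0.8}]'

```text
time: 5.25
eef_pos: [0.4947, 0.1238, 0.2057]
tcp_rot: [-0.033, 0.999, -0.0, -0.001]
contact_force: [0.9, -0.5, -0.7]
opening: 0.505
finger_force: 51.2
```

```bash
python3 - <<'E'
from h import *
go(.438,.412,.12,94)
E
```

```text
t 5.25 tcp [0.4947 0.1238 0.2057] phi 93.74 | shift [0.0377 0.2913 0.0857] yaw -0.005 | q1,q6 [  2.6 -91.1] F [ 0.9 -0.5 -0.7] open 0.505
```

Emit:
move_arm --plan '[{"x": 0.006,"y": 0.048,"z": 0,"yaw": 0,"fingers": 0.8},{"x": 0.012,"y": 0.096,"z": 0,"yaw": 0,"fingers": 0.8},{"x": 0.019,"y": 0.144,"z": 0,"yaw": 0,"fingers": 0.8},{"x": 0.025,"y": 0.192,"z": 0.01,"yaw": 0,"fingers": 0.8},{"x": 0.031,"y": 0.24,"z": 0.025,"yaw": 0,"fingers": 0.8}]'

```text
time: 5.75
eef_pos: [0.4495, 0.3608, 0.1817]
tcp_rot: [-0.031, 1.0, 0.0, 0.001]
contact_force: [1.0, -0.2, -0.7]
opening: 0.506
finger_force: 51.3
```

Emit:
move_arm --plan '[{"x": 0.003,"y": 0.025,"z": 0.02,"yaw": 0,"fingers": 0.8},{"x": 0.007,"y": 0.043,"z": 0.05,"yaw": 0,"fingers": 0.8},{"x": 0.007,"y": 0.043,"z": 0.05,"yaw": 0,"fingers": 0.8},{"x": 0.007,"y": 0.043,"z": 0.05,"yaw": 0,"fingers": 0.8}]'

```text
time: 6.15
eef_pos: [0.4395, 0.4007, 0.1302]
tcp_rot: [-0.031, 1.0, -0.001, -0.001]
contact_force: [0.4, 0.2, -0.9]
opening: 0.505
finger_force: 51.3
```

```bash
python3 - <<'E'
from fit import *
go(.438,.412,.04,94)
t=ctrl.read_camera("top");s=ctrl.read_camera("scene")
a=crop(t[:,:,::-1],95,130,195,250,4);b=crop(s[:,:,::-1],290,110,390,230,4)
cv2.imwrite("pics/e.png",np.hstack([a,b]))
E
```

```text
t 6.15 tcp [0.4395 0.4007 0.1302] phi 93.56 | shift [0.0005 0.0116 0.0902] yaw -0.008 | q1,q6 [ 32.6 -60.9] F [ 0.4  0.2 -0.9] open 0.505
```

View pics/e.png

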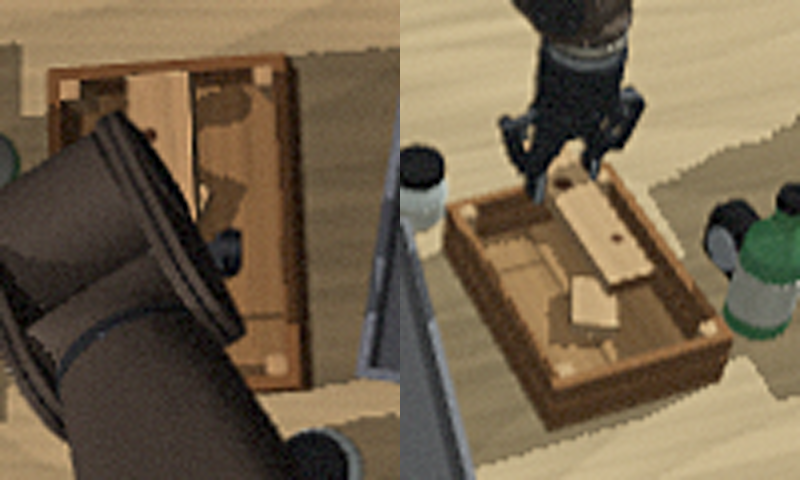

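The tail is over the crate interior: the top crop shows its far end at (160,80), inside the wall. In the scene crop the stub is at (595,300).

Emit:
move_arm --plan '[{"x": 0,"y": 0.008,"z": 0.03,"yaw": 0,"fingers": 0.8},{"x": 0,"y": 0.008,"z": 0.055,"yaw": 0,"fingers": 0.8},{"x": 0,"y": 0.008,"z": 0.075,"yaw": 0,"fingers": 0.8},{"x": 0,"y": 0.008,"z": 0.09,"yaw": 0,"fingers": 0.8},{"x": 0,"y": 0.008,"z": 0.09,"yaw": 0,"fingers": 0.8}]'

```text
time: 6.75
eef_pos: [0.4397, 0.408, 0.0404]
tcp_rot: [-0.03, 1.0, -0.001, -0.001]
contact_force: [0.8, -0.1, -0.8]
opening: 0.506
finger_force: 51.4
```

Emit:
move_arm --plan '[{"x": 0,"y": 0,"z": 0.004,"yaw": 0,"fingers": 0.8},{"x": 0,"y": 0,"z": 0.008,"yaw": 0,"fingers": 0.8},{"x": 0,"y": 0,"z": 0.008,"yaw": 0,"fingers": 0.8}]'

```text
time: 7.05
eef_pos: [0.4404, 0.4095, 0.0341]
tcp_rot: [-0.031, 1.0, 0.0, 0.0]
contact_force: [0.1, 0.2, -1.5]
opening: 0.507
finger_force: 51.4
```

Emit:
move_arm --plan '[{"x": 0,"y": 0,"z": 0.003,"yaw": 0,"fingers": 0.8},{"x": 0,"y": 0,"z": 0.006,"yaw": 0,"fingers": 0.8},{"x": 0,"y": 0,"z": 0.006,"yaw": 0,"fingers": 0.8}]'

```text
time: 7.35
eef_pos: [0.4397, 0.4092, 0.0271]
tcp_rot: [-0.031, 1.0, -0.0, -0.0]
contact_force: [0.1, 0.0, -0.8]
opening: 0.503
finger_force: 51.4
```

Emit:
move_arm --plan '[{"x": 0,"y": 0,"z": 0,"yaw": 0,"fingers": 0.3},{"x": 0,"y": 0,"z": 0,"yaw": 0,"fingers": 0.3},{"x": 0,"y": 0,"z": 0,"yaw": 0,"fingers": 0.3}]'

```text
time: 7.65
eef_pos: [0.4403, 0.4096, 0.0279]
tcp_rot: [-0.031, 1.0, 0.0, 0.0]
contact_force: [-0.8, -0.2, 0.1]
opening: 0.703
finger_force: 0.0
```

Emit:
move_arm --plan '[{"x": 0,"y": 0,"z": -0.02,"yaw": 0,"fingers": 0.3},{"x": 0,"y": 0,"z": -0.06,"yaw": 0,"fingers": 0.3},{"x": 0,"y": 0,"z": -0.11,"yaw": 0,"fingers": 0.3},{"x": 0,"y": 0,"z": -0.16,"yaw": 0,"fingers": 0.3},{"x": 0,"y": -0.03,"z": -0.17,"yaw": 0.1,"fingers": 0.3}]'

```text
time: 8.15
eef_pos: [0.4452, 0.3831, 0.2065]
tcp_rot: [0.019, 1.0, 0.004, 0.006]
contact_force: [1.2, -0.3, -0.0]
opening: 0.699
finger_force: 0.0
```

```bash
python3 - <<'E'
from sil import *
t=ctrl.read_camera("top")[:,:,::-1].copy();s=ctrl.read_camera("scene")[:,:,::-1].copy()
cv2.imwrite("top1.png",t);cv2.imwrite("scene1.png",s)
go(.5,.1,.2,30)
V=[(T,*mask(t,PT)),(S,*mask(s,PS))]
silfit([(PALE,.004,.024,[.563,-.328,1.68]),(PALE,.004,.024,[.474,-.371,1.42]),(PALE,.004,.024,[.387,-.320,1.5])],V,["hi","mid","lo"])
cv2.imwrite("pics/f.png",np.hstack([crop(t,95,130,195,250,4),crop(s,290,110,390,230,4)]))
E
```

```text
t 8.25 tcp [0.4437 0.3788 0.2018] phi 87.64 | shift [-0.0677 -0.2763  0.0014] yaw 1.006 | q1,q6 [ 30.5 -57.1] F [-0.8  0.3 -0.6] open 0.699
cost 344.0 -> 326.5 px of 3424.0
hi [ 0.5641 -0.3283] yaw 96.6
mid [ 0.4738 -0.3716] yaw 81.3
lo [ 0.3866 -0.3198] yaw 85.9
```

View pics/f.png

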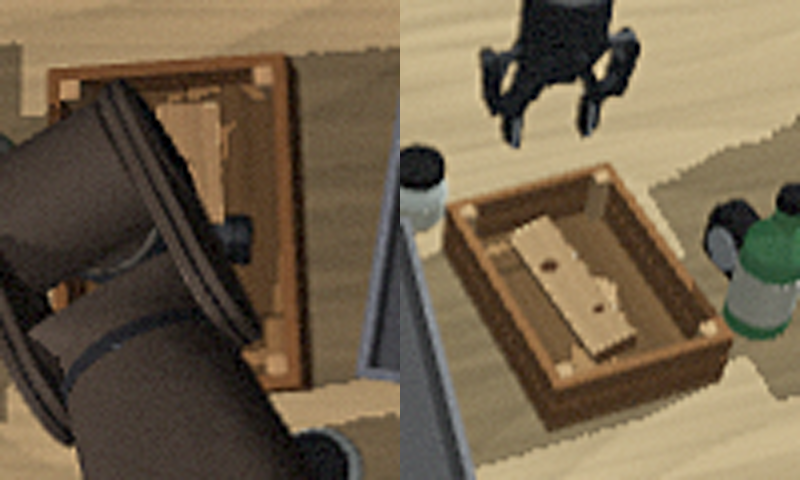

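The tail now lies inside the crate: it is at (575,285) in the scene crop, resting by the stub, with the gripper clear. The pales haven't moved and the refit matches. Next is the low-x pale.

Emit:
move_arm --plan '[{"x": -0.012,"y": -0.048,"z": 0,"yaw": 0.14,"fingers": 0.25},{"x": -0.024,"y": -0.096,"z": 0,"yaw": 0.28,"fingers": 0.25},{"x": -0.036,"y": -0.144,"z": 0,"yaw": 0.42,"fingers": 0.25},{"x": -0.048,"y": -0.192,"z": 0,"yaw": 0.56,"fingers": 0.25},{"x": -0.06,"y": -0.24,"z": 0,"yaw": 0.7,"fingers": 0.25}]'

```text
time: 8.75
eef_pos: [0.492, 0.1358, 0.1964]
tcp_rot: [0.363, 0.932, -0.0, -0.001]
contact_force: [1.3, 0.1, 0.0]
opening: 0.751
finger_force: 0.0
```

```bash
python3 - <<'E'
from h import *
go(.46,-.08,.2,30)
go(.3866,-.3198,.1,-4.1)
E
```

```text
t 8.75 tcp [0.492  0.1358 0.1964] phi 47.42 | shift [-0.1224 -0.1806 -0.0036] yaw 0.304 | q1,q6 [  4.  -43.4] F [1.3 0.1 0. ] open 0.751
t 8.75 tcp [0.492  0.1358 0.1964] phi 47.42 | shift [-0.2308 -0.4067  0.0964] yaw 0.899 | q1,q6 [  4.  -43.4] F [1.3 0.1 0. ] open 0.751
```

Emit:
move_arm --plan '[{"x": -0.024,"y": -0.043,"z": 0,"yaw": 0,"fingers": 0.25},{"x": -0.049,"y": -0.086,"z": 0,"yaw": 0,"fingers": 0.25},{"x": -0.073,"y": -0.129,"z": 0,"yaw": 0,"fingers": 0.25},{"x": -0.098,"y": -0.172,"z": 0,"yaw": 0,"fingers": 0.25},{"x": -0.122,"y": -0.215,"z": 0,"yaw": 0,"fingers": 0.25}]'

```text
time: 9.25
eef_pos: [0.4369, -0.1051, 0.1966]
tcp_rot: [0.361, 0.933, 0.0, -0.001]
contact_force: [1.3, -0.5, -0.1]
opening: 0.749
finger_force: 0.0
```

Emit:
move_arm --plan '[{"x": -0.022,"y": -0.038,"z": 0.015,"yaw": 0.145,"fingers": 0.25},{"x": -0.043,"y": -0.076,"z": 0.03,"yaw": 0.29,"fingers": 0.25},{"x": -0.065,"y": -0.114,"z": 0.045,"yaw": 0.435,"fingers": 0.25},{"x": -0.086,"y": -0.152,"z": 0.06,"yaw": 0.58,"fingers": 0.25},{"x": -0.108,"y": -0.19,"z": 0.075,"yaw": 0.725,"fingers": 0.25}]'

```text
time: 9.75
eef_pos: [0.3889, -0.318, 0.1209]
tcp_rot: [0.67, 0.742, 0.0, -0.001]
contact_force: [0.8, 0.3, -0.2]
opening: 0.751
finger_force: 0.0
```

Emit:
move_arm --plan '[{"x": 0,"y": 0,"z": 0,"yaw": 0.14,"fingers": 0.25},{"x": 0,"y": 0,"z": 0,"yaw": 0.17,"fingers": 0.25},{"x": 0,"y": 0,"z": 0,"yaw": 0.17,"fingers": 0.25}]'

```text
time: 10.05
eef_pos: [0.3897, -0.3163, 0.1217]
tcp_rot: [0.728, 0.685, 0.0, -0.001]
contact_force: [0.7, 0.7, -0.4]
opening: 0.752
finger_force: 0.0
```

```bash
python3 - <<'E'
from h import *
go(.3866,-.3198,.004,-4.1)
E
```

```text
t 10.05 tcp [ 0.3897 -0.3163  0.1217] phi -3.46 | shift [-0.0038 -0.0028  0.1177] yaw 0.011 | q1,q6 [-50.7 -47.2] F [ 0.7  0.7 -0.4] open 0.752
```

Emit:
move_arm --plan '[{"x": -0.003,"y": -0.003,"z": 0.04,"yaw": 0.01,"fingers": 0.25},{"x": -0.003,"y": -0.003,"z": 0.075,"yaw": 0.01,"fingers": 0.25},{"x": -0.003,"y": -0.003,"z": 0.1,"yaw": 0.01,"fingers": 0.25},{"x": -0.003,"y": -0.003,"z": 0.116,"yaw": 0.01,"fingers": 0.25},{"x": -0.003,"y": -0.003,"z": 0.116,"yaw": 0.01,"fingers": 0.25}]'

```text
time: 10.55
eef_pos: [0.3857, -0.317, 0.0042]
tcp_rot: [0.731, 0.682, 0.0, -0.003]
contact_force: [-0.8, 0.1, -0.4]
opening: 0.752
finger_force: 0.0
```

Emit:
move_arm --plan '[{"x": 0,"y": 0,"z": 0,"yaw": 0,"fingers": 0.4},{"x": 0,"y": 0,"z": 0,"yaw": 0,"fingers": 0.5},{"x": 0,"y": 0,"z": 0,"yaw": 0,"fingers": 0.8},{"x": 0,"y": 0,"z": 0,"yaw": 0,"fingers": 0.8}]'

```text
time: 10.95
eef_pos: [0.3876, -0.3205, 0.0081]
tcp_rot: [0.732, 0.681, 0.0, 0.001]
contact_force: [2.2, 2.3, 5.7]
opening: 0.505
finger_force: 51.9
```

Emit:
move_arm --plan '[{"x": 0,"y": 0,"z": -0.01,"yaw": 0,"fingers": 0.8},{"x": 0,"y": 0,"z": -0.04,"yaw": 0,"fingers": 0.8},{"x": 0,"y": 0,"z": -0.08,"yaw": 0,"fingers": 0.8},{"x": 0,"y": 0,"z": -0.12,"yaw": 0,"fingers": 0.8},{"x": 0,"y": 0,"z": -0.14,"yaw": 0,"fingers": 0.8}]'

```text
time: 11.45
eef_pos: [0.3876, -0.3213, 0.1511]
tcp_rot: [0.732, 0.681, -0.0, 0.003]
contact_force: [0.7, -0.7, -1.2]
opening: 0.504
finger_force: 51.3
```

```bash
python3 - <<'E'
from h import *
go(.5,-.15,.17,-4)
go(.6377,.0108,.17,82.1)
E
```

```text
t 11.45 tcp [ 0.3876 -0.3213  0.1511] phi -4.18 | shift [ 0.179   0.0997 -0.0194] yaw -0.003 | q1,q6 [-51.2 -47. ] F [ 0.7 -0.7 -1.2] open 0.504
t 11.45 tcp [ 0.3876 -0.3213  0.1511] phi -4.18 | shift [ 0.3494  0.2253 -0.0197] yaw -1.506 | q1,q6 [-51.2 -47. ] F [ 0.7 -0.7 -1.2] open 0.504
```

Emit:
move_arm --plan '[{"x": 0.038,"y": 0.025,"z": -0.01,"yaw": 0,"fingers": 0.8},{"x": 0.077,"y": 0.05,"z": -0.02,"yaw": 0,"fingers": 0.8},{"x": 0.116,"y": 0.075,"z": -0.03,"yaw": 0,"fingers": 0.8},{"x": 0.155,"y": 0.1,"z": -0.03,"yaw": 0,"fingers": 0.8},{"x": 0.194,"y": 0.125,"z": -0.03,"yaw": 0,"fingers": 0.8}]'

```text
time: 11.95
eef_pos: [0.5263, -0.1341, 0.1778]
tcp_rot: [0.732, 0.681, 0.0, 0.001]
contact_force: [0.4, -0.3, -0.3]
opening: 0.502
finger_force: 51.3
```

Emit:
move_arm --plan '[{"x": 0.031,"y": 0.02,"z": 0,"yaw": -0.145,"fingers": 0.8},{"x": 0.062,"y": 0.04,"z": 0,"yaw": -0.29,"fingers": 0.8},{"x": 0.093,"y": 0.06,"z": 0,"yaw": -0.435,"fingers": 0.8},{"x": 0.124,"y": 0.08,"z": 0,"yaw": -0.58,"fingers": 0.8},{"x": 0.155,"y": 0.1,"z": 0,"yaw": -0.725,"fingers": 0.8}]'

```text
time: 12.45
eef_pos: [0.6369, 0.013, 0.1769]
tcp_rot: [0.441, 0.898, -0.0, 0.0]
contact_force: [-0.3, -0.1, -0.3]
opening: 0.505
finger_force: 51.3
```

Emit:
move_arm --plan '[{"x": 0,"y": 0,"z": 0,"yaw": -0.145,"fingers": 0.8},{"x": 0,"y": 0,"z": 0,"yaw": -0.29,"fingers": 0.8},{"x": 0,"y": 0,"z": 0,"yaw": -0.435,"fingers": 0.8},{"x": 0,"y": 0,"z": 0,"yaw": -0.58,"fingers": 0.8},{"x": 0,"y": 0,"z": 0,"yaw": -0.725,"fingers": 0.8}]'

```text
time: 12.95
eef_pos: [0.6361, 0.0117, 0.1767]
tcp_rot: [0.094, 0.996, -0.0, -0.0]
contact_force: [-0.2, 1.1, -0.8]
opening: 0.502
finger_force: 51.3
```

Emit:
move_arm --plan '[{"x": 0,"y": 0,"z": 0,"yaw": -0.056,"fingers": 0.8},{"x": 0,"y": 0,"z": 0,"yaw": -0.056,"fingers": 0.8}]'

```text
time: 13.15
eef_pos: [0.6362, 0.0117, 0.1767]
tcp_rot: [0.069, 0.998, -0.0, -0.0]
contact_force: [0.0, -0.2, -1.4]
opening: 0.5
finger_force: 51.3
```

```bash
python3 - <<'E'
from h import *
go(.6377,.0108,.01,82.1)
E
```

```text
t 13.15 tcp [0.6362 0.0117 0.1767] phi 82.09 | shift [-0.0016 -0.0006  0.1667] yaw -0.0 | q1,q6 [ -8.1 -90.2] F [ 0.  -0.2 -1.4] open 0.5
```

Emit:
move_arm --plan '[{"x": -0.001,"y": 0,"z": 0.04,"yaw": 0,"fingers": 0.8},{"x": -0.001,"y": 0,"z": 0.08,"yaw": 0,"fingers": 0.8},{"x": -0.001,"y": 0,"z": 0.12,"yaw": 0,"fingers": 0.8},{"x": -0.001,"y": 0,"z": 0.145,"yaw": 0,"fingers": 0.8},{"x": -0.001,"y": 0,"z": 0.155,"yaw": 0,"fingers": 0.8}]'

```text
time: 13.65
eef_pos: [0.6348, 0.0119, 0.0179]
tcp_rot: [0.069, 0.998, 0.0, -0.003]
contact_force: [0.1, 0.4, -1.4]
opening: 0.502
finger_force: 51.3
```

Emit:
move_arm --plan '[{"x": 0,"y": 0,"z": 0.004,"yaw": 0,"fingers": 0.8},{"x": 0,"y": 0,"z": 0.008,"yaw": 0,"fingers": 0.8},{"x": 0,"y": 0,"z": 0.012,"yaw": 0,"fingers": 0.8},{"x": 0,"y": 0,"z": 0.012,"yaw": 0,"fingers": 0.8}]'

```text
time: 14.05
eef_pos: [0.6381, 0.0116, 0.0105]
tcp_rot: [0.069, 0.998, -0.0, 0.001]
contact_force: [0.0, 0.4, -1.1]
opening: 0.503
finger_force: 51.3
```

Emit:
move_arm --plan '[{"x": 0,"y": 0,"z": 0.0015,"yaw": 0,"fingers": 0.8},{"x": 0,"y": 0,"z": 0.003,"yaw": 0,"fingers": 0.8},{"x": 0,"y": 0,"z": 0.003,"yaw": 0,"fingers": 0.8}]'

```text
time: 14.35
eef_pos: [0.6383, 0.0116, 0.0081]
tcp_rot: [0.069, 0.998, -0.0, 0.001]
contact_force: [-1.8, 0.4, 4.6]
opening: 0.502
finger_force: 52.0
```

Emit:
move_arm --plan '[{"x": 0,"y": 0,"z": 0,"yaw": 0,"fingers": 0.37},{"x": 0,"y": 0,"z": 0,"yaw": 0,"fingers": 0.37},{"x": 0,"y": 0,"z": 0,"yaw": 0,"fingers": 0.37}]'

```text
time: 14.65
eef_pos: [0.6374, 0.0117, 0.0064]
tcp_rot: [0.069, 0.998, 0.0, -0.0]
contact_force: [0.2, -0.8, -0.1]
opening: 0.63
finger_force: 0.0
```

Emit:
move_arm --plan '[{"x": 0,"y": 0,"z": -0.015,"yaw": 0,"fingers": 0.37},{"x": 0,"y": 0,"z": -0.05,"yaw": 0,"fingers": 0.37},{"x": 0,"y": 0,"z": -0.09,"yaw": 0,"fingers": 0.37},{"x": 0,"y": 0,"z": -0.135,"yaw": 0,"fingers": 0.37},{"x": 0,"y": 0,"z": -0.165,"yaw": 0.1,"fingers": 0.25}]'

```text
time: 15.15
eef_pos: [0.6389, 0.0116, 0.1767]
tcp_rot: [0.12, 0.993, -0.0, 0.003]
contact_force: [0.7, 0.4, 0.0]
opening: 0.748
finger_force: 0.0
```

```bash
python3 - <<'E'
from h import *
go(.5641,-.3283,.11,6.6)
E
```

```text
t 15.15 tcp [0.6389 0.0116 0.1767] phi 76.24 | shift [-0.0078 -0.3479  0.0666] yaw 1.215 | q1,q6 [ -8.  -84.3] F [0.7 0.4 0. ] open 0.748
```

Emit:
move_arm --plan '[{"x": -0.001,"y": -0.046,"z": 0,"yaw": 0.145,"fingers": 0.25},{"x": -0.002,"y": -0.092,"z": 0,"yaw": 0.29,"fingers": 0.25},{"x": -0.003,"y": -0.138,"z": 0,"yaw": 0.435,"fingers": 0.25},{"x": -0.004,"y": -0.184,"z": 0,"yaw": 0.58,"fingers": 0.25},{"x": -0.005,"y": -0.23,"z": 0,"yaw": 0.725,"fingers": 0.25}]'

```text
time: 15.65
eef_pos: [0.5877, -0.2147, 0.1729]
tcp_rot: [0.466, 0.885, -0.0, 0.001]
contact_force: [-0.2, -0.3, 0.8]
opening: 0.751
finger_force: 0.0
```

```bash
python3 - <<'E'
from h import *
go(.5641,-.3283,.11,6.6)
E
```

```text
t 15.65 tcp [ 0.5877 -0.2147  0.1729] phi 34.51 | shift [-0.0801 -0.0839  0.063 ] yaw 0.487 | q1,q6 [-29.3 -63.9] F [-0.2 -0.3  0.8] open 0.751
```

Emit:
move_arm --plan '[{"x": -0.027,"y": -0.028,"z": 0.02,"yaw": 0.14,"fingers": 0.25},{"x": -0.053,"y": -0.056,"z": 0.04,"yaw": 0.28,"fingers": 0.25},{"x": -0.08,"y": -0.084,"z": 0.055,"yaw": 0.42,"fingers": 0.25},{"x": -0.08,"y": -0.084,"z": 0.06,"yaw": 0.487,"fingers": 0.25},{"x": -0.08,"y": -0.084,"z": 0.06,"yaw": 0.487,"fingers": 0.25}]'

```text
time: 16.15
eef_pos: [0.5639, -0.3276, 0.111]
tcp_rot: [0.664, 0.748, 0.0, -0.001]
contact_force: [0.5, 0.5, -0.0]
opening: 0.75
finger_force: 0.0
```

```bash
python3 - <<'E'
from h import *
go(.5641,-.3283,.0065,6.6)
E
```

```text
t 16.15 tcp [ 0.5639 -0.3276  0.111 ] phi 6.81 | shift [-0.0009  0.0002  0.1045] yaw 0.004 | q1,q6 [-39.1 -45.9] F [ 0.5  0.5 -0. ] open 0.75
```

Emit:
move_arm --plan '[{"x": 0,"y": 0,"z": 0.035,"yaw": 0,"fingers": 0.25},{"x": 0,"y": 0,"z": 0.065,"yaw": 0,"fingers": 0.25},{"x": 0,"y": 0,"z": 0.09,"yaw": 0,"fingers": 0.25},{"x": 0,"y": 0,"z": 0.104,"yaw": 0,"fingers": 0.25},{"x": 0,"y": 0,"z": 0.104,"yaw": 0,"fingers": 0.25}]'

```text
time: 16.65
eef_pos: [0.5641, -0.3251, 0.006]
tcp_rot: [0.662, 0.749, -0.0, -0.002]
contact_force: [0.1, 0.4, -0.4]
opening: 0.747
finger_force: 0.0
```

Emit:
move_arm --plan '[{"x": 0,"y": 0,"z": 0,"yaw": 0,"fingers": 0.4},{"x": 0,"y": 0,"z": 0,"yaw": 0,"fingers": 0.5},{"x": 0,"y": 0,"z": 0,"yaw": 0,"fingers": 0.8},{"x": 0,"y": 0,"z": 0,"yaw": 0,"fingers": 0.8}]'

```text
time: 17.05
eef_pos: [0.5664, -0.3275, 0.01]
tcp_rot: [0.663, 0.749, 0.0, 0.002]
contact_force: [1.1, 1.3, 6.0]
opening: 0.502
finger_force: 51.5
```

Emit:
move_arm --plan '[{"x": 0,"y": 0,"z": -0.01,"yaw": 0,"fingers": 0.8},{"x": 0,"y": 0,"z": -0.04,"yaw": 0,"fingers": 0.8},{"x": 0,"y": 0,"z": -0.08,"yaw": 0,"fingers": 0.8},{"x": 0,"y": 0,"z": -0.125,"yaw": 0,"fingers": 0.8},{"x": 0,"y": 0,"z": -0.17,"yaw": 0,"fingers": 0.8}]'

```text
time: 17.55
eef_pos: [0.5642, -0.3263, 0.1787]
tcp_rot: [0.663, 0.749, -0.0, -0.001]
contact_force: [0.6, -1.0, -1.1]
opening: 0.495
finger_force: 51.0
```

```bash
python3 - <<'E'
from h import *
go(.6487,.0900,.18,82.1)
E
```

```text
t 17.55 tcp [ 0.5642 -0.3263  0.1787] phi 6.92 | shift [ 0.4031  0.1341 -0.001 ] yaw -1.312 | q1,q6 [-38.9 -45.9] F [ 0.6 -1.  -1.1] open 0.495
```

Emit:
move_arm --plan '[{"x": 0.045,"y": 0.015,"z": 0,"yaw": 0,"fingers": 0.8},{"x": 0.09,"y": 0.03,"z": 0,"yaw": 0,"fingers": 0.8},{"x": 0.136,"y": 0.046,"z": 0,"yaw": 0,"fingers": 0.8},{"x": 0.182,"y": 0.061,"z": 0,"yaw": 0,"fingers": 0.8},{"x": 0.228,"y": 0.076,"z": 0,"yaw": 0,"fingers": 0.8}]'

```text
time: 18.05
eef_pos: [0.6125, -0.0894, 0.1777]
tcp_rot: [0.663, 0.748, -0.0, -0.0]
contact_force: [0.0, -1.5, -1.5]
opening: 0.498
finger_force: 51.0
```

Emit:
move_arm --plan '[{"x": 0.035,"y": 0.012,"z": 0,"yaw": -0.145,"fingers": 0.8},{"x": 0.07,"y": 0.023,"z": 0,"yaw": -0.29,"fingers": 0.8},{"x": 0.105,"y": 0.035,"z": 0,"yaw": -0.435,"fingers": 0.8},{"x": 0.14,"y": 0.046,"z": 0,"yaw": -0.58,"fingers": 0.8},{"x": 0.175,"y": 0.058,"z": 0,"yaw": -0.725,"fingers": 0.8}]'

```text
time: 18.55
eef_pos: [0.6489, 0.091, 0.1775]
tcp_rot: [0.352, 0.936, -0.0, -0.0]
contact_force: [1.2, 0.2, -1.1]
opening: 0.504
finger_force: 51.0
```

Emit:
move_arm --plan '[{"x": 0,"y": 0,"z": 0,"yaw": -0.145,"fingers": 0.8},{"x": 0,"y": 0,"z": 0,"yaw": -0.29,"fingers": 0.8},{"x": 0,"y": 0,"z": 0,"yaw": -0.435,"fingers": 0.8},{"x": 0,"y": 0,"z": 0,"yaw": -0.587,"fingers": 0.8},{"x": 0,"y": 0,"z": 0,"yaw": -0.587,"fingers": 0.8}]'

```text
time: 19.05
eef_pos: [0.6489, 0.0895, 0.1774]
tcp_rot: [0.069, 0.998, -0.0, -0.0]
contact_force: [-0.9, -0.7, -0.7]
opening: 0.497
finger_force: 51.1
```

```bash
python3 - <<'E'
from h import *
go(.6487,.0900,.01,82.1)
E
```

```text
t 19.05 tcp [0.6489 0.0895 0.1774] phi 82.1 | shift [1.000e-04 5.000e-04 1.674e-01] yaw 0.0 | q1,q6 [ -1.  -83.1] F [-0.9 -0.7 -0.7] open 0.497
```

Emit:
move_arm --plan '[{"x": 0,"y": 0,"z": 0.04,"yaw": 0,"fingers": 0.8},{"x": 0,"y": 0,"z": 0.08,"yaw": 0,"fingers": 0.8},{"x": 0,"y": 0,"z": 0.12,"yaw": 0,"fingers": 0.8},{"x": 0,"y": 0,"z": 0.145,"yaw": 0,"fingers": 0.8},{"x": 0,"y": 0,"z": 0.155,"yaw": 0,"fingers": 0.8}]'

```text
time: 19.55
eef_pos: [0.6464, 0.0894, 0.0186]
tcp_rot: [0.07, 0.998, -0.0, -0.003]
contact_force: [-1.1, -0.3, -0.6]
opening: 0.5
finger_force: 51.1
```

Emit:
move_arm --plan '[{"x": 0,"y": 0,"z": 0.004,"yaw": 0,"fingers": 0.8},{"x": 0,"y": 0,"z": 0.007,"yaw": 0,"fingers": 0.8},{"x": 0,"y": 0,"z": 0.01,"yaw": 0,"fingers": 0.8},{"x": 0,"y": 0,"z": 0.012,"yaw": 0,"fingers": 0.8},{"x": 0,"y": 0,"z": 0.012,"yaw": 0,"fingers": 0.8}]'

```text
time: 20.05
eef_pos: [0.6497, 0.0896, 0.0113]
tcp_rot: [0.069, 0.998, 0.0, 0.001]
contact_force: [-0.2, -0.2, -1.3]
opening: 0.499
finger_force: 51.1
```

Emit:
move_arm --plan '[{"x": 0,"y": 0,"z": 0.0015,"yaw": 0,"fingers": 0.8},{"x": 0,"y": 0,"z": 0.0025,"yaw": 0,"fingers": 0.8},{"x": 0,"y": 0,"z": 0.0025,"yaw": 0,"fingers": 0.8}]'

```text
time: 20.35
eef_pos: [0.6499, 0.0896, 0.01]
tcp_rot: [0.069, 0.998, 0.0, 0.0]
contact_force: [-3.3, -0.3, 6.5]
opening: 0.497
finger_force: 51.9
```

Emit:
move_arm --plan '[{"x": 0,"y": 0,"z": 0,"yaw": 0,"fingers": 0.37},{"x": 0,"y": 0,"z": 0,"yaw": 0,"fingers": 0.37},{"x": 0,"y": 0,"z": 0,"yaw": 0,"fingers": 0.37}]'

```text
time: 20.65
eef_pos: [0.6493, 0.0896, 0.0079]
tcp_rot: [0.069, 0.998, -0.0, 0.0]
contact_force: [0.6, 0.6, -0.2]
opening: 0.631
finger_force: 0.0
```

Emit:
move_arm --plan '[{"x": 0,"y": 0,"z": -0.015,"yaw": 0,"fingers": 0.37},{"x": 0,"y": 0,"z": -0.05,"yaw": 0,"fingers": 0.37},{"x": 0,"y": 0,"z": -0.09,"yaw": 0,"fingers": 0.37},{"x": 0,"y": 0,"z": -0.135,"yaw": 0,"fingers": 0.37},{"x": 0,"y": 0,"z": -0.165,"yaw": 0.1,"fingers": 0.25}]'

```text
time: 21.15
eef_pos: [0.6507, 0.0896, 0.1783]
tcp_rot: [0.12, 0.993, 0.0, 0.003]
contact_force: [0.2, 0.1, 0.2]
opening: 0.745
finger_force: 0.0
```

```bash
python3 - <<'E'
from h import *
go(.4768,-.3518,.11,-8.7)
E
```

```text
t 21.15 tcp [0.6507 0.0896 0.1783] phi 76.24 | shift [ 0.0643 -0.4702  0.0674] yaw 1.483 | q1,q6 [ -1.  -77.2] F [0.2 0.1 0.2] open 0.745
```

Emit:
move_arm --plan '[{"x": 0.006,"y": -0.047,"z": 0,"yaw": 0,"fingers": 0.25},{"x": 0.013,"y": -0.094,"z": 0,"yaw": 0,"fingers": 0.25},{"x": 0.019,"y": -0.141,"z": 0,"yaw": 0,"fingers": 0.25},{"x": 0.026,"y": -0.188,"z": 0,"yaw": 0,"fingers": 0.25},{"x": 0.032,"y": -0.235,"z": 0,"yaw": 0,"fingers": 0.25}]'

```text
time: 21.65
eef_pos: [0.5621, -0.1328, 0.1744]
tcp_rot: [0.118, 0.993, -0.0, 0.001]
contact_force: [1.0, -0.0, -0.9]
opening: 0.752
finger_force: 0.0
```

Emit:
move_arm --plan '[{"x": 0.006,"y": -0.045,"z": 0,"yaw": 0.145,"fingers": 0.25},{"x": 0.013,"y": -0.09,"z": 0,"yaw": 0.29,"fingers": 0.25},{"x": 0.019,"y": -0.135,"z": 0,"yaw": 0.435,"fingers": 0.25},{"x": 0.026,"y": -0.185,"z": 0,"yaw": 0.58,"fingers": 0.25},{"x": 0.032,"y": -0.23,"z": 0.02,"yaw": 0.725,"fingers": 0.25}]'

```text
time: 22.15
eef_pos: [0.4784, -0.3509, 0.1577]
tcp_rot: [0.466, 0.885, -0.001, 0.004]
contact_force: [1.3, -0.1, 1.2]
opening: 0.751
finger_force: 0.0
```

Emit:
move_arm --plan '[{"x": 0,"y": 0,"z": 0,"yaw": 0.145,"fingers": 0.25},{"x": 0,"y": 0,"z": 0,"yaw": 0.29,"fingers": 0.25},{"x": 0,"y": 0,"z": 0,"yaw": 0.435,"fingers": 0.25},{"x": 0,"y": 0,"z": 0,"yaw": 0.58,"fingers": 0.25},{"x": 0,"y": 0,"z": 0.02,"yaw": 0.725,"fingers": 0.25}]'

```text
time: 22.65
eef_pos: [0.4794, -0.3492, 0.1373]
tcp_rot: [0.749, 0.662, 0.0, 0.004]
contact_force: [0.1, -0.3, 0.6]
opening: 0.751
finger_force: 0.0
```

```bash
python3 - <<'E'
from h import *
go(.4768,-.3518,.0065,-8.7)
E
```

```text
t 22.65 tcp [ 0.4794 -0.3492  0.1373] phi -7.05 | shift [-0.0022 -0.0031  0.1308] yaw 0.029 | q1,q6 [-45.9 -38.8] F [ 0.1 -0.3  0.6] open 0.751
```

Emit:
move_arm --plan '[{"x": -0.002,"y": -0.003,"z": 0.04,"yaw": 0.03,"fingers": 0.25},{"x": -0.002,"y": -0.003,"z": 0.08,"yaw": 0.03,"fingers": 0.25},{"x": -0.002,"y": -0.003,"z": 0.11,"yaw": 0.03,"fingers": 0.25},{"x": -0.002,"y": -0.003,"z": 0.13,"yaw": 0.03,"fingers": 0.25},{"x": -0.002,"y": -0.003,"z": 0.13,"yaw": 0.03,"fingers": 0.25}]'

```text
time: 23.15
eef_pos: [0.4725, -0.347, 0.0004]
tcp_rot: [0.757, 0.653, -0.0, -0.003]
contact_force: [-0.2, 1.0, 0.2]
opening: 0.755
finger_force: 0.0
```

Emit:
move_arm --plan '[{"x": 0,"y": 0,"z": 0,"yaw": 0,"fingers": 0.4},{"x": 0,"y": 0,"z": 0,"yaw": 0,"fingers": 0.5},{"x": 0,"y": 0,"z": 0,"yaw": 0,"fingers": 0.8},{"x": 0,"y": 0,"z": 0,"yaw": 0,"fingers": 0.8}]'

```text
time: 23.55
eef_pos: [0.4756, -0.3501, 0.0054]
tcp_rot: [0.757, 0.653, 0.0, 0.002]
contact_force: [-0.8, 0.4, 5.0]
opening: 0.504
finger_force: 52.5
```

```bash
python3 - <<'E'
from h import *
go(.4768,-.3118,.0105,-8.7)
E
```

```text
t 23.55 tcp [ 0.4756 -0.3501  0.0054] phi -8.42 | shift [ 0.038  -0.0044 -0.0052] yaw 0.005 | q1,q6 [-46.2 -37.8] F [-0.8  0.4  5. ] open 0.504
```

Emit:
move_arm --plan '[{"x": 0.01,"y": 0,"z": -0.002,"yaw": 0,"fingers": 0.8},{"x": 0.022,"y": 0,"z": -0.003,"yaw": 0,"fingers": 0.8},{"x": 0.034,"y": 0,"z": -0.003,"yaw": 0,"fingers": 0.8},{"x": 0.045,"y": 0,"z": -0.003,"yaw": 0,"fingers": 0.8},{"x": 0.045,"y": 0,"z": -0.003,"yaw": 0,"fingers": 0.8}]'

```text
time: 24.05
eef_pos: [0.4809, -0.3021, 0.0057]
tcp_rot: [0.756, 0.654, 0.0, -0.001]
contact_force: [0.4, 0.1, -0.1]
opening: 0.504
finger_force: 51.8
```

Emit:
move_arm --plan '[{"x": 0,"y": 0,"z": -0.02,"yaw": 0,"fingers": 0.8},{"x": 0,"y": 0,"z": -0.05,"yaw": 0,"fingers": 0.8},{"x": 0,"y": 0,"z": -0.09,"yaw": 0,"fingers": 0.8},{"x": 0,"y": 0,"z": -0.13,"yaw": 0,"fingers": 0.8},{"x": 0,"y": 0,"z": -0.17,"yaw": 0,"fingers": 0.8}]'

```text
time: 24.55
eef_pos: [0.4806, -0.3041, 0.1772]
tcp_rot: [0.757, 0.653, -0.0, -0.0]
contact_force: [1.1, -0.3, -1.0]
opening: 0.5
finger_force: 51.7
```

```bash
python3 - <<'E'
from sil import *
t=ctrl.read_camera("top")[:,:,::-1].copy();cv2.imwrite("top2.png",t)
s=ctrl.read_camera("scene")[:,:,::-1].copy();cv2.imwrite("scene2.png",s)
# where it must go: ly=.08, TCP 20 mm toward tip
go(.6597-.0198,.1692+.0027,.18,82.1)
# already placed pales vs carton, from the free part of the views
ft=lambda p:np.array([182,92])+(np.array(p,float)+.5)/3.2-.5
fs=lambda p:np.array([215,160])+(np.array(p,float)-[397,0]+.5)/3.7-.5
V=[(T,*mask(t,ft([(85,40),(360,75),(320,440),(30,400)]))),(S,*mask(s,fs([(420,85),(665,75),(735,325),(440,352)])))]
silfit([(PALE,.004,.024,[.638,.011,3.0]),(PALE,.004,.024,[.649,.09,3.0]),(BOX(.08,.06),.004,.054,[.4589,.1387,-.47])],V,["p_lo","p_hi","carton"])
E
```

```text
t 24.65 tcp [ 0.4841 -0.3071  0.1836] phi -8.4 | shift [0.4966 0.0841 0.0007] yaw -1.58 | q1,q6 [-42.5 -34.1] F [ 0.9 -0.4 -1. ] open 0.5
cost 500.0 -> 443.8 px of 2782.0
p_lo [0.6392 0.0102] yaw 172.3
p_hi [0.6508 0.0883] yaw 172.2
carton [0.4595 0.1386] yaw -27.0
```

The first two pales lie where intended (yaw 172°, parallel to the tote's long side) and the carton is unmoved.

Emit:
move_arm --plan '[{"x": 0.047,"y": 0.008,"z": 0,"yaw": 0,"fingers": 0.8},{"x": 0.095,"y": 0.016,"z": 0,"yaw": 0,"fingers": 0.8},{"x": 0.142,"y": 0.024,"z": 0,"yaw": 0,"fingers": 0.8},{"x": 0.19,"y": 0.032,"z": 0,"yaw": 0,"fingers": 0.8},{"x": 0.238,"y": 0.04,"z": 0,"yaw": 0,"fingers": 0.8}]'

```text
time: 25.15
eef_pos: [0.5551, -0.0728, 0.1749]
tcp_rot: [0.757, 0.653, -0.0, -0.001]
contact_force: [0.1, -1.2, -0.6]
opening: 0.499
finger_force: 51.7
```

Emit:
move_arm --plan '[{"x": 0.047,"y": 0.008,"z": 0,"yaw": -0.145,"fingers": 0.8},{"x": 0.095,"y": 0.016,"z": 0,"yaw": -0.29,"fingers": 0.8},{"x": 0.142,"y": 0.024,"z": 0,"yaw": -0.435,"fingers": 0.8},{"x": 0.19,"y": 0.032,"z": 0,"yaw": -0.58,"fingers": 0.8},{"x": 0.238,"y": 0.04,"z": 0,"yaw": -0.725,"fingers": 0.8}]'

```text
time: 25.65
eef_pos: [0.6296, 0.1567, 0.1746]
tcp_rot: [0.474, 0.881, -0.001, -0.001]
contact_force: [0.3, -0.8, -0.3]
opening: 0.501
finger_force: 51.9
```

Emit:
move_arm --plan '[{"x": 0,"y": 0,"z": 0,"yaw": -0.145,"fingers": 0.8},{"x": 0,"y": 0,"z": 0,"yaw": -0.29,"fingers": 0.8},{"x": 0,"y": 0,"z": 0,"yaw": -0.435,"fingers": 0.8},{"x": 0,"y": 0,"z": 0,"yaw": -0.58,"fingers": 0.8},{"x": 0,"y": 0,"z": 0,"yaw": -0.725,"fingers": 0.8}]'

```text
time: 26.15
eef_pos: [0.6291, 0.1548, 0.1743]
tcp_rot: [0.13, 0.991, -0.0, -0.001]
contact_force: [0.4, 0.2, -1.7]
opening: 0.504
finger_force: 51.9
```

Emit:
move_arm --plan '[{"x": 0,"y": 0,"z": 0,"yaw": -0.13,"fingers": 0.8},{"x": 0,"y": 0,"z": 0,"yaw": -0.13,"fingers": 0.8}]'

```text
time: 26.35
eef_pos: [0.6292, 0.1547, 0.1745]
tcp_rot: [0.069, 0.998, -0.0, -0.001]
contact_force: [0.7, -0.5, -1.0]
opening: 0.5
finger_force: 51.8
```

```bash
python3 - <<'E'
from h import *
go(.6399,.1719,.006,82.1)
E
```

```text
t 26.35 tcp [0.6292 0.1547 0.1745] phi 82.09 | shift [-0.0086  0.0186  0.1685] yaw -0.0 | q1,q6 [  4.9 -77.2] F [ 0.7 -0.5 -1. ] open 0.5
```

Emit:
move_arm --plan '[{"x": -0.008,"y": 0.018,"z": 0.02,"yaw": 0,"fingers": 0.8},{"x": -0.008,"y": 0.018,"z": 0.065,"yaw": 0,"fingers": 0.8},{"x": -0.008,"y": 0.018,"z": 0.11,"yaw": 0,"fingers": 0.8},{"x": -0.008,"y": 0.018,"z": 0.145,"yaw": 0,"fingers": 0.8},{"x": -0.008,"y": 0.018,"z": 0.155,"yaw": 0,"fingers": 0.8}]'

```text
time: 26.85
eef_pos: [0.6357, 0.171, 0.0146]
tcp_rot: [0.07, 0.998, -0.001, -0.005]
contact_force: [-0.7, -0.3, -2.6]
opening: 0.502
finger_force: 51.7
```

Emit:
move_arm --plan '[{"x": 0,"y": 0,"z": 0.003,"yaw": 0,"fingers": 0.8},{"x": 0,"y": 0,"z": 0.006,"yaw": 0,"fingers": 0.8},{"x": 0,"y": 0,"z": 0.009,"yaw": 0,"fingers": 0.8},{"x": 0,"y": 0,"z": 0.011,"yaw": 0,"fingers": 0.8},{"x": 0,"y": 0,"z": 0.011,"yaw": 0,"fingers": 0.8}]'

```text
time: 27.35
eef_pos: [0.6408, 0.1716, 0.0111]
tcp_rot: [0.069, 0.998, 0.0, 0.001]
contact_force: [0.1, -0.0, -1.1]
opening: 0.501
finger_force: 51.8
```

Emit:
move_arm --plan '[{"x": 0,"y": 0,"z": 0.002,"yaw": 0,"fingers": 0.8},{"x": 0,"y": 0,"z": 0.0035,"yaw": 0,"fingers": 0.8},{"x": 0,"y": 0,"z": 0.005,"yaw": 0,"fingers": 0.8},{"x": 0,"y": 0,"z": 0.005,"yaw": 0,"fingers": 0.8}]'

```text
time: 27.75
eef_pos: [0.6404, 0.1716, 0.0055]
tcp_rot: [0.069, 0.998, 0.0, 0.0]
contact_force: [-1.4, 0.3, 1.8]
opening: 0.502
finger_force: 52.1
```

Emit:
move_arm --plan '[{"x": 0,"y": 0,"z": 0.0007,"yaw": 0,"fingers": 0.8},{"x": 0,"y": 0,"z": 0.0007,"yaw": 0,"fingers": 0.37},{"x": 0,"y": 0,"z": 0.0007,"yaw": 0,"fingers": 0.37},{"x": 0,"y": 0,"z": 0.0007,"yaw": 0,"fingers": 0.37},{"x": 0,"y": 0,"z": 0.0007,"yaw": 0,"fingers": 0.37}]'

```text
time: 28.25
eef_pos: [0.6401, 0.1715, 0.0041]
tcp_rot: [0.069, 0.998, -0.0, -0.0]
contact_force: [-0.3, 1.1, 0.8]
opening: 0.629
finger_force: 0.0
```

Emit:
move_arm --plan '[{"x": 0,"y": 0,"z": -0.015,"yaw": 0,"fingers": 0.37},{"x": 0,"y": 0,"z": -0.05,"yaw": 0,"fingers": 0.37},{"x": 0,"y": 0,"z": -0.09,"yaw": 0,"fingers": 0.37},{"x": 0,"y": 0,"z": -0.135,"yaw": 0,"fingers": 0.37},{"x": 0,"y": 0,"z": -0.18,"yaw": 0,"fingers": 0.37}]'

```text
time: 28.75
eef_pos: [0.64, 0.1715, 0.1871]
tcp_rot: [0.069, 0.998, 0.0, 0.0]
contact_force: [0.8, -0.4, 0.1]
opening: 0.63
finger_force: 0.0
```

Emit:
move_arm --plan '[{"x": 0.01,"y": -0.047,"z": 0,"yaw": 0,"fingers": 0.37},{"x": 0.02,"y": -0.094,"z": 0,"yaw": 0,"fingers": 0.37},{"x": 0.03,"y": -0.141,"z": 0,"yaw": 0,"fingers": 0.37},{"x": 0.04,"y": -0.188,"z": 0,"yaw": 0,"fingers": 0.37},{"x": 0.05,"y": -0.235,"z": 0,"yaw": 0,"fingers": 0.37}]'

```text
time: 29.25
eef_pos: [0.5577, -0.0559, 0.1859]
tcp_rot: [0.069, 0.998, -0.0, 0.001]
contact_force: [0.5, 0.0, 0.4]
opening: 0.632
finger_force: 0.0
```

Emit:
move_arm --plan '[{"x": 0.015,"y": -0.045,"z": 0,"yaw": 0,"fingers": 0.37},{"x": 0.03,"y": -0.09,"z": 0,"yaw": 0,"fingers": 0.37},{"x": 0.045,"y": -0.135,"z": 0,"yaw": 0,"fingers": 0.37},{"x": 0.06,"y": -0.18,"z": 0,"yaw": 0,"fingers": 0.37},{"x": 0.06,"y": -0.18,"z": 0,"yaw": 0,"fingers": 0.37}]'

```text
time: 29.75
eef_pos: [0.4725, -0.2289, 0.1859]
tcp_rot: [0.072, 0.997, -0.001, 0.001]
contact_force: [1.2, 0.4, -0.4]
opening: 0.631
finger_force: 0.0
```

```bash
python3 - <<'E'
from sil import *
t=ctrl.read_camera("top")[:,:,::-1].copy();s=ctrl.read_camera("scene")[:,:,::-1].copy()
ft=lambda p:np.array([182,92])+(np.array(p,float)+.5)/3.2-.5
fs=lambda p:np.array([215,160])+(np.array(p,float)-[397,0]+.5)/3.7-.5
V=[(T,*mask(t,ft([(85,40),(360,75),(320,440),(30,400)]))),(S,*mask(s,fs([(420,85),(665,75),(735,325),(440,352)])))]
silfit([(PALE,.004,.024,[.638,.011,3.0]),(PALE,.004,.024,[.649,.09,3.0]),(PALE,.004,.024,[.66,.169,3.0]),(BOX(.08,.06),.004,.054,[.4589,.1387,-.47])],V,["p_lo","p_hi","p_mid","carton"])
a=crop(t,80,85,320,250,1.65*2/2);a=crop(t,70,80,330,250,3)
cv2.imwrite("pics/g.png",np.vstack([crop(t,95,85,310,245,2.0),cv2.resize(crop(s,200,130,400,280,2.0),(430,280))]))
E
```

```text
cost 581.0 -> 492.9 px of 3834.0
p_lo [0.6392 0.0099] yaw 171.9
p_hi [0.6507 0.0883] yaw 172.1
p_mid [0.6609 0.1672] yaw 171.4
carton [0.4594 0.1386] yaw -27.2
```

View pics/g.png

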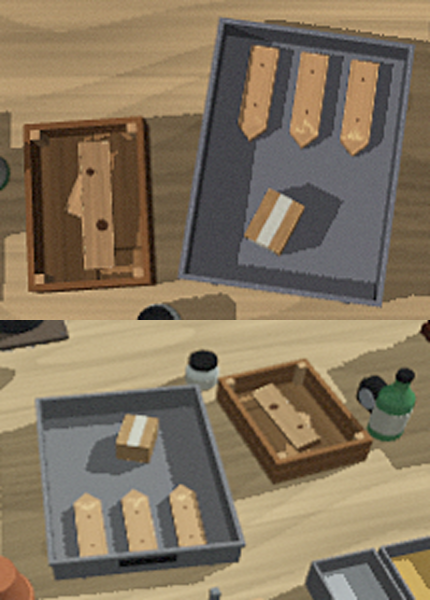

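The final view shows the three pales flat, parallel and apart in the tote: tips at (255,135), (308,145) and (356,150). The carton is unmoved at (274,222), and the tail is inside the crate at (98,205).

```bash
python3 -c "
from plant import ctrl
print(ctrl.sign_off())"
```

```text
the job is handed in; nothing more can be done
None
```

I put the tail piece in the crate first, then set all three pales flat along the tote's long side without touching each other or the carton, and handed the job in at about 30 s.

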